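Check the hand brake of the spraying turntable

ROBOT

A 6-joint arm with a two-finger parallel gripper is mounted at the origin on the work surface. World frame = base frame: x ahead of the robot, y to its left, z up, the work surface at z = 0. Lengths are in m, angles in rad, forces in N, time in s.
With the tool pointing down it reaches from about 0.25 to 0.725 m from the base axis. Payload 4 kg.
Tool frame: the origin (TCP) lies between the finger pads; the fingertips stand 8 mm ahead of it and the grasp point (between the pads) lies 11 mm behind it; z points along the fingers, y is the line along which they close (so a half turn about z gives the same grasp; the last joint's range is limited). The gripper opens to 85 mm and grips with 20 to 120 N. Pads are 22 mm wide; open, the fingers measure 114 mm over their backs; the gripper's body (76 mm by 85 mm) begins 54 mm behind the grasp point. The pads swing forward as they close: fully open they stand 13 mm farther back than shut.
Start: joints at [0, 0.241, 0.005, 1.335, 0, 1.571], TCP at [0.5, -0, 0.239] pointing down, gripper open.
Joint ranges: [-2.72, 2.72], [-1.05, 1.87], [-1.09, 1.28], [-1.99, 2.15], [-1.42, 1.44], [-3.14, 3.14]. Speed limits (rad/s): [2.79, 2.79, 3.14, 3.14, 3.14, 3.14].

INTERFACE

Orientations are given as a unit quaternion [x, y, z, w].
In Python, from workcell import status, viewer, bot gives the robot as it stands.
- The arm moves only by the tool servo_tool, never from a script. Its argument "commands" is a list of rows, each a list of 5 numbers: the finger opening in mm, from 0 to 85.4, then the shift along the tool's x, y, z in mm, then the turn about the tool's z in rad. A call has 1 to 20 rows; each row shifts and turns the commanded pose from where the row before left it, along the tool's axes as they then stand; what a row does not reach is not made up. A row lasts 1/8 s, in which the tool goes at most 62.5 mm and 10.7 degrees, less where a joint would pass 70% of its speed; a pose out of reach is approached as far as the arm can. A call is refused whole if a number of a shift passes 62.5 or a number of a turn 0.188, either way. A call with a gripper value outside its range is refused whole. The fingers move at their own pace and stop on an object; the grip force is fixed at half the most. Time passes only in rows, so rows that do not move let the fingers close. It gives the time, the measured TCP pose, the force, the opening and the grip force at its end, in the units of the state.
- status.get_obs(): the state, without advancing time (a new reading comes with each control period).
- viewer.camera(name): name is "scene" or "side" or "wrist"; returns (picture, depth): 480x640x3 uint8, red, green, blue; 480x640 float32, m along the optical axis (not along the pixel's ray), 0 where there is no reading.
- viewer.get_calibration(name): a dict with "camera_matrix" (3x3 intrinsics, pixels), "R" (3x3) and "t" (3): a world point X has camera coordinates R X + t; the wrist camera has in their place "T_tool_cam" (4x4, takes a point from camera to tool coordinates, whose origin is the TCP and whose axes are the flange's). Camera axes: x right, y down, z forward; pixel columns grow to the right and rows downward; lengths in m; the calibration is good to about 2 mm. The wrist camera is an equidistant fisheye: a pixel r from the principal point sees the ray r / f radians off the axis. A picture is of the moment at which its call begins: read the wrist's pose just before it. get_calibration takes no time and is no camera call.
- bot.job_done(): hands the job in; it is judged then, once.
Trained networks look in the newest picture that a camera, given by its name, has taken for a name from the list of things; names that differ only in an ending like _2 or _b are one class to them, and where a whole thing is asked for, a point or a joint stands for the part that bears it (a point fixed in the world has none). Each returns a list of dicts, best first, with "p" (0 to 1); they miss things now and then, are a little off and sometimes report something else, mostly with a low value. They report only what shows in the picture. A call takes as long as a camera call. They do not tell look-alikes from the thing itself.
- viewer.masks_of(camera, label): "mask" (480x640 bool, what is visible of it) and "pixel" ([row, column] in pixels, amid what is visible of it).
- viewer.spot_point(camera, label): "pixel" ([row, column] in pixels: a listed point, or the origin of a listed thing).
The state is a dict: "clock": time; "joint_pos": joint angles; "joint_vel": joint speeds; "tau": joint torques, N m; "eef_pos": TCP position; "tool_rot": TCP orientation; "ft_force": force on the tool from outside, world axes, zero at the start; "ft_torque": the same for the moment, N m; "grip_width": finger opening in m; "grasp_force": force on a finger pad.
Only numpy, scipy, OpenCV 4.12 (cv2) and the standard library are available. Lean on these libraries where they do the work, as an engineer would, in place of code of your own. Each camera call takes 0.05 s, during which the arm holds its last target. There are 200 camera calls.

TASK

Check the hand brake of the model-spraying turntable using only the fingertips and the outside of the fingers, gripping and lifting nothing. First push the small paint jar that stands between the brake lever and its grip bar out through the open end, sliding it upright on the table until it stands wholly past the ends of lever and bar. Then, from the lever's outer side, press the lever in towards the bar with the finger backs until it meets its stop short of the bar, hold it there for about a second without forcing it, let it spring right back out and move clear, with the bar not pressed and the other things on the bench left where they are.

Things in the scene. Friction and masses are not known exactly. Their poses are not given: they have to be found in the camera images.
- stand: Grey cast turntable stand, fixed to the bench. Origin on the table below the gap between brake lever and grip bar; x runs across the gap from lever to bar (away from the robot at yaw 0), y along the bar towards the turntable: the gap's open end faces -y. Base 190 x 225 x 30 mm high from y = 75 to 300 mm. Brackets up to 52 mm high at y = 75 to 110 mm.
- turntable (a point): Centre of the turntable's top (radius 85 mm, 55 mm above the table) at (10, 200) mm in the stand's frame. A grey model aircraft on it reaches 137 mm above the table, from y = 130 mm on.
- bar_end (a point): Centre of the free end of the fixed round grip bar with its black rubber sleeve (radius 11 mm), at x = 45, y = -85, 40 mm above the table in the stand's frame. The bar runs from here along the stand's +y.
- brake (a joint): Angle of the brake lever about its upright pivot (about the stand's +z): 0 = sprung right out (rest), grows as it swings in towards the bar; firm stop at 0.345 rad, the tip then still about 18 mm from the bar. Return spring: pressing 125 mm from the pivot takes 2.6 N to start, 7 N at the stop. A jar in the gap jams it before the stop.
- lever_hinge (a point): The lever's pivot axis, at lever height (40 mm above the table), at x = -20, y = 75 mm in the stand's frame; fixed. The pivot is 58 mm high, radius 12 mm.
- lever_press (a point): Point on the lever's outer face, 125 mm from the pivot, half-way up: a good place to press; it moves with the lever. The lever is a flat aluminium blade 18 mm high (31 to 49 mm above the table), 11 mm thick. At rest it runs from the pivot along the stand's -y, leaning 0.15 rad outward (towards -x). Its inner face is not to be pressed by the fingers.
- lever_tip (a point): Centre of the ball (radius 8 mm) at the lever's free end, 160 mm from the pivot; moves with the lever.
- jar_mid (a point): Centre (half-way up) of the paint jar that stands in the gap: loose upright jar, diameter 36 mm, 45 mm high, about 80 g. The gap there is about 65 mm wide. Wholly past the ends means its centre lies beyond y = -110 mm in the stand's frame; about 150 mm of free table lie beyond the gap.
- jar_b: Bystander: a like jar (36 x 45 mm high) beyond the bar. Origin under its centre.
- tin_a: Bystander: small steel paint tin, diameter 35, 33 mm high, on the lever's side. Origin under its centre.
- tin_b: Bystander: a like tin beside the stand's base. Origin under its centre.
- glue: Bystander: white glue bottle, diameter 32, 85 mm high, beyond the bar's end. Origin under its centre.
- screwdriver: Bystander: screwdriver 160 mm long lying on the table at the right.
- tweezers: Bystander: steel tweezers 130 mm long lying at the right.
- nippers: Bystander: sprue nippers about 140 mm long lying at the right.
Things that resemble listed ones, but are neither listed nor needed, are in the scene too. Leave any brown or orange look-alike of the part that bears jar_mid alone.

How it is judged:
By the outcome, as a careful person would: the job done as asked, in the order asked, and still so for the second after the job is handed in, with the robot touching nothing.
It also fails if it takes over 51 s, if anything falls off the work surface, if the arm or the gripper's body presses on something with over 40 N, if the wrist force passes 120 N, or if a joint passes its speed limit or range.

## Working session

There is one attempt and no reset: what is moved stays moved. The work goes in short steps, Python scripts to look and compute and a tool call to move; the robot and the scene stay as the last step left them, time stands still between calls to the robot, and variables do not carry over. Pictures are saved under pics/ and viewed, at most 10 in all, crops included, and the job is handed in when it is done.

Besides the shell and the picture viewer there is one more tool, called after "Emit:" as name([rows], argument=value, ...), one row to a line, values as JSON. servo_tool: Moves the arm, as the interface text tells. Its arguments: {"type":"object","properties":{"commands":{"type":"array"}},"required":["commands"]}

```bash
mkdir -p pics; cat > h.py <<'E'
import numpy as np, cv2
from workcell import status, viewer, bot
def world(cam,px,d):
    c=viewer.get_calibration(cam);K=np.array(c["camera_matrix"])
    p=np.linalg.inv(K)@np.array([px[1],px[0],1.])*d
    return np.array(c["R"]).T@(p-np.array(c["t"]))
def plane(cam,px,z):
    c=viewer.get_calibration(cam);R=np.array(c["R"]);K=np.array(c["camera_matrix"])
    o=-R.T@np.array(c["t"]); r=R.T@np.linalg.inv(K)@np.array([px[1],px[0],1.])
    return o+r*(z-o[2])/r[2]
E
python3 - <<'E'
from h import *
np.set_printoptions(precision=4,suppress=True)
Z=dict(stand=0,turntable=.055,bar_end=.04,lever_hinge=.04,lever_press=.04,lever_tip=.04,jar_mid=.0225,jar_b=0,tin_a=0,tin_b=0,glue=0,screwdriver=0,tweezers=0,nippers=0)
for cam in("scene","side"):
    im,d=viewer.camera(cam);cv2.imwrite(f"pics/{cam}0.png",im[:,:,::-1])
    for l,z in Z.items():
        for r in viewer.spot_point(cam,l)[:3]:
            px=np.array(r["pixel"]);print(cam,l,round(r["p"],2),px.round(),plane(cam,px,z).round(4)[:2])
o=status.get_obs();print(o["clock"],o["tool_rot"],o["ft_force"])
E
```

```text
scene stand 0.79 [273. 352.] [0.5975 0.0209]
scene turntable 0.77 [264. 446.] [0.5619 0.2141]
scene turntable 0.41 [247. 334.] [ 0.5924 -0.0235]
scene bar_end 0.93 [269. 312.] [ 0.6641 -0.0461]
scene lever_hinge 0.81 [256. 387.] [0.562  0.0866]
scene lever_press 0.73 [243. 330.] [ 0.563  -0.0453]
scene lever_press 0.25 [227. 191.] [ 0.6272 -0.3727]
scene lever_tip 0.83 [242. 319.] [ 0.5706 -0.0687]
scene jar_mid 0.76 [234. 292.] [ 0.5395 -0.152 ]
scene jar_mid 0.58 [261. 328.] [ 0.6066 -0.0321]
scene jar_b 0.79 [309. 318.] [ 0.7322 -0.0028]
scene tin_a 0.69 [239. 371.] [0.4609 0.0189]
scene tin_a 0.68 [246. 416.] [0.4492 0.1243]
scene tin_b 0.69 [239. 371.] [0.4609 0.0189]
scene tin_b 0.68 [246. 416.] [0.4492 0.1243]
scene glue 0.86 [303. 277.] [ 0.7481 -0.088 ]
scene screwdriver 0.54 [227. 190.] [ 0.5804 -0.415 ]
scene tweezers 0.69 [193. 235.] [ 0.3927 -0.3967]
scene tweezers 0.49 [210. 217.] [ 0.4866 -0.3963]
scene tweezers 0.39 [259. 386.] [0.5236 0.0743]
scene nippers 0.97 [208. 214.] [ 0.4818 -0.4067]
side stand 0.89 [226. 312.] [0.6001 0.0142]
side turntable 0.86 [163. 245.] [
[... 378 characters left out ...]
6 [262. 406.] [ 0.6766 -0.1942]
side jar_b 0.94 [206. 364.] [ 0.7269 -0.0049]
side jar_b 0.55 [219. 355.] [ 0.6862 -0.0237]
side tin_a 0.81 [256. 250.] [0.4499 0.0173]
side tin_a 0.67 [223. 395.] [ 0.7445 -0.0847]
side tin_a 0.61 [231. 222.] [0.4395 0.1144]
side tin_b 0.81 [256. 250.] [0.4499 0.0173]
side tin_b 0.67 [223. 395.] [ 0.7445 -0.0847]
side tin_b 0.61 [231. 222.] [0.4395 0.1144]
side glue 0.7 [224. 391.] [ 0.737  -0.0822]
side screwdriver 0.67 [368. 454.] [ 0.5961 -0.4093]
side screwdriver 0.67 [223. 393.] [ 0.7428 -0.0809]
side tweezers 0.93 [438. 353.] [ 0.3829 -0.4061]
side nippers 0.62 [403. 402.] [ 0.4825 -0.406 ]
1.5 [ 0.7071  0.7071  0.     -0.    ] [ 0.4516 -0.3537  0.1663]
```

View pics/scene0.png

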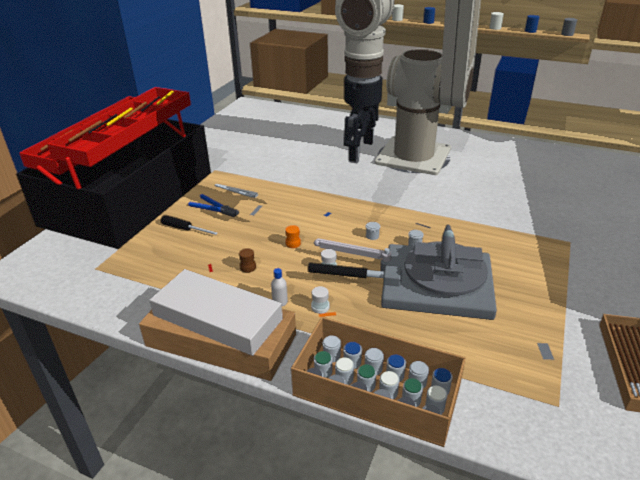

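View pics/side0.png

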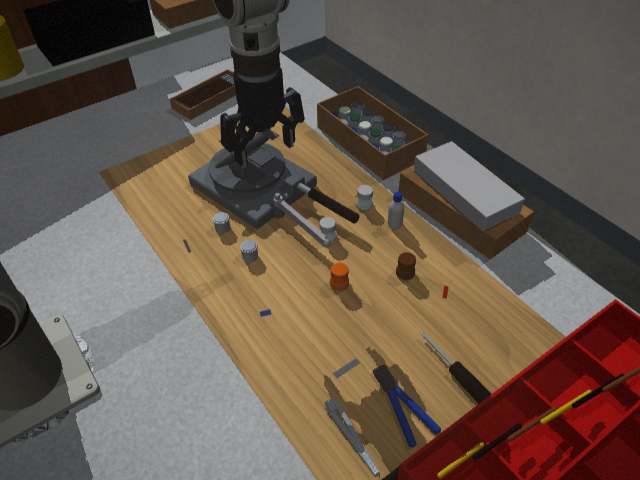

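The scene view shows the white target jar at about (258,328), between the lever and the black-sleeved bar. The orange jar at (236,292) and the brown one at (260,247) are look-alikes. The side view agrees, with the target at (230,328) and the orange jar at (278,339). Next I fit the stand frame.

```bash
cat >> h.py <<'E'
def fit(P,Q):
    P=np.array(P);Q=np.array(Q);a=P-P.mean(0);b=Q-Q.mean(0)
    y=np.arctan2((a[:,0]*b[:,1]-a[:,1]*b[:,0]).sum(),(a*b).sum())
    R=np.array([[np.cos(y),-np.sin(y)],[np.sin(y),np.cos(y)]]);t=Q.mean(0)-R@P.mean(0)
    return y,R,t,(P@R.T+t-Q)
E
python3 - <<'E'
from h import *
np.set_printoptions(precision=4,suppress=True)
S=dict(stand=(0,0),turntable=(.01,.2),bar_end=(.045,-.085),lever_hinge=(-.02,.075),
 lever_press=tuple(np.array([-.02,.075])+.125*np.array([-np.sin(.15),-np.cos(.15)])+.0055*np.array([-1,.15])),lever_tip=tuple(np.array([-.02,.075])+.16*np.array([-np.sin(.15),-np.cos(.15)])))
W=dict(scene=dict(stand=(.5975,.0209),turntable=(.5619,.2141),bar_end=(.6641,-.0461),lever_hinge=(.562,.0866),lever_press=(.563,-.0453),lever_tip=(.5706,-.0687)),
side=dict(stand=(.6001,.0142),turntable=(.5627,.2184),bar_end=(.6657,-.0495),lever_hinge=(.5626,.0822),lever_press=(.5665,-.0369),lever_tip=(.5775,-.0748)))
for cs in (["scene"],["side"],["scene","side"]):
    y,R,t,r=fit([S[k] for c in cs for k in S],[W[c][k] for c in cs for k in S]);print(cs,y,t,(r*1000).round(1).tolist())
Z=dict(jar_mid=(.6064,-.0335),orange=(.544,-.1515),jar_b=(.73,-.004),tin_a=(.455,.018),tin_b=(.444,.119),glue=(.742,-.085),brown=(.677,-.194))
for k,v in Z.items():print(k,(R.T@(np.array(v)-t)).round(3))
# jar tops / mask based height-fit
for cam in("scene","side"):
    im,d=viewer.camera(cam)
    c=viewer.get_calibration(cam)
    for l in("jar_mid","glue","lever_tip","bar_end"):
      for m in viewer.masks_of(cam,l)[:4]:
        v,u=np.nonzero(m["mask"]&(d>0))
        if len(v)<5: continue
        X=np.array([world(cam,(a,b),d[a,b]) for a,b in zip(v,u)])
        X=X[X[:,2]>.004]
        if len(X)<5: continue
        top=X[X[:,2]>np.percentile(X[:,2],98)-.004]
        print(cam,l,round(m["p"],2),"n",len(v),"topz",top[:,2].mean().round(4),"topmid",((np.percentile(top[:,:2],2,0)+np.percentile(top[:,:2],98,0))/2).round(4),"stand",(R.T@((top[:,:2].min(0)+top[:,:2].max(0))/2-t)).round(4), "ext",np.ptp(top[:,:2],0).round(3))
E
```

```text
['scene'] 0.23686602947614635 [0.5974 0.0194] [[-0.1, -1.5], [-1.7, 2.1], [-3.0, -6.5], [-1.6, 1.0], [2.7, 7.9], [3.7, -3.1]]
['side'] 0.24335578566066726 [0.6001 0.0182] [[0.0, 4.0], [-1.0, -3.7], [-1.4, -4.0], [0.1, 4.0], [2.3, -1.9], [0.1, 1.7]]
['scene', 'side'] 0.24013222100415307 [0.5988 0.0188] [[1.3, -2.1], [-1.0, 1.3], [-1.4, -7.0], [-0.5, 0.3], [4.2, 7.2], [5.3, -3.8], [-1.3, 4.6], [-1.8, -3.0], [-3.0, -3.6], [-1.1, 4.7], [0.7, -1.2], [-1.6, 2.3]]
jar_mid [-0.005 -0.053]
orange [-0.094 -0.152]
jar_b [ 0.122 -0.053]
tin_a [-0.14   0.033]
tin_b [-0.127  0.134]
glue [ 0.114 -0.135]
brown [ 0.025 -0.225]
scene jar_mid 0.73 n 343 topz 0.0459 topmid [ 0.6709 -0.2001] stand [ 0.0185 -0.2298] ext [0.034 0.031]
scene jar_mid 0.54 n 192 topz 0.0457 topmid [ 0.6074 -0.0325] stand [-0.0035 -0.0522] ext [0.033 0.031]
scene glue 0.72 n 457 topz 0.0863 topmid [ 0.789  -0.0608] stand [ 0.1657 -0.1223] ext [0.103 0.064]
scene lever_tip 0.81 n 650 topz 0.0491 topmid [0.5697 0.0091] stand [-0.0293 -0.0025] ext [0.024 0.168]Traceback (most recent call last):
  File "<stdin>", line 19, in <module>
  File "h.py", line 4, in world
    c=viewer.get_calibration(cam);K=np.array(c["camera_matrix"])
ValueError: time passes only in moves, steps and waits
```

Emit:
servo_tool([
  [0, 10, 50, 0, 0],
  [0, 11, 46, 0, 0],
  [0, 0, 0, 0, 0.166],
  [0, 0, 0, 0, 0.166],
  [0, 0, 0, 0, 0.166],
  [0, 0, 0, 0, 0.166],
  [0, 0, 0, 0, 0.166],
  [0, 0, 0, 0, 0.166],
  [0, 0, 0, 0, 0.166],
  [0, 0, 0, 0, 0.169],
  [0, 0, 0, 0, 0],
  [0, 0, 0, 0, 0],
])

```text
clock: 3.25
eef_pos: [0.596, 0.021, 0.2393]
tool_rot: [0.993, 0.121, -0.0, 0.0]
ft_force: [-0.5, -0.0, -0.2]
grip_width: 0.0001
grasp_force: 0.0
```

```bash
python3 - <<'E'
from h import *
from scipy.spatial.transform import Rotation as Ro
o=status.get_obs();T=np.eye(4);T[:3,:3]=Ro.from_quat(o["tool_rot"]).as_matrix();T[:3,3]=o["eef_pos"]
print(o["joint_pos"].round(3) if hasattr(o["joint_pos"],'round') else o["joint_pos"])
im,d=viewer.camera("wrist");cv2.imwrite("pics/w0.png",im[:,:,::-1])
c=viewer.get_calibration("wrist");K=np.array(c["camera_matrix"]);TC=T@np.array(c["T_tool_cam"]);print(np.array(c["T_tool_cam"]).round(3).tolist())
t=np.array([.5988,.0188]);y=.2401;R=np.array([[np.cos(y),-np.sin(y)],[np.sin(y),np.cos(y)]])
for l,z in dict(stand=0,turntable=.055,bar_end=.04,lever_hinge=.04,lever_press=.04,lever_tip=.04,jar_mid=.0225).items():
    for r in viewer.spot_point("wrist",l)[:3]:
        q=r["pixel"];a=np.array([(q[1]-K[0,2])/K[0,0],(q[0]-K[1,2])/K[1,1]]);n=np.linalg.norm(a)
        v=TC[:3,:3]@np.append(a/n*np.sin(n),np.cos(n));p=TC[:3,3]+v*(z-TC[2,3])/v[2]
        print(l,round(r["p"],2),np.round(q),p[:2].round(4),"stand",(R.T@(p[:2]-t)).round(4))
E
```

```text
[ 0.035  0.436  0.283  1.418 -0.     2.935]
[[0.0, -0.962, -0.272, 0.069], [1.0, 0.0, 0.0, -0.0], [-0.0, -0.272, 0.962, -0.134], [0.0, 0.0, 0.0, 1.0]]
bar_end 0.8 [160. 416.] [ 0.6591 -0.0547] stand [ 0.0411 -0.0857]
lever_hinge 0.64 [225. 244.] [0.5617 0.085 ] stand [-0.0203  0.0731]
lever_tip 0.61 [157. 418.] [ 0.6627 -0.0564] stand [ 0.0441 -0.0882]
jar_mid 0.87 [283. 459.] [ 0.5479 -0.1475] stand [-0.089  -0.1494]
jar_mid 0.74 [190. 533.] [ 0.6677 -0.1979] stand [ 0.0154 -0.2268]
jar_mid 0.62 [205. 374.] [ 0.6064 -0.0322] stand [-0.0048 -0.0514]
```

View pics/w0.png

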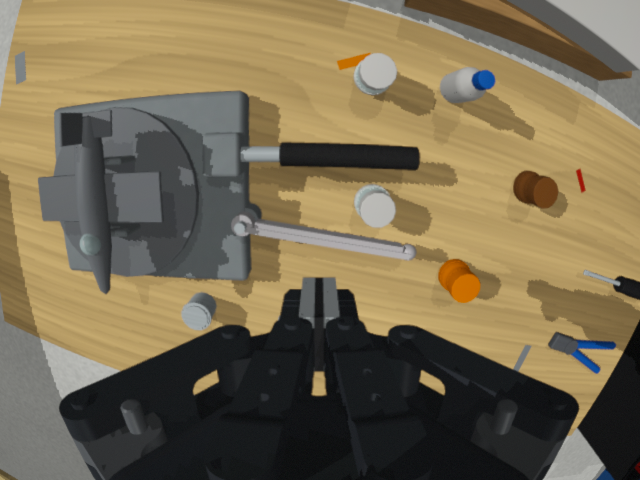

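The wrist view shows the white jar at (205,374), between the bar (155,350) and the lever (235,325). The orange jar is at (280,460), and the closed fingers sit above the free gap behind the target. I now descend between the lever and bar.

Emit:
servo_tool([
  [0, 0, 0, 40, 0],
  [0, 0, 0, 40, 0],
  [0, 0, 0, 40, 0],
  [0, 0, 0, 30, 0],
  [0, 0, 0, 20, 0],
  [0, 0, 0, 15, 0],
  [0, 0, 0, 14, 0],
  [0, 0, 0, 0, 0],
  [0, 0, 0, 0, 0],
])

```text
clock: 4.78
eef_pos: [0.5966, 0.021, 0.041]
tool_rot: [0.993, 0.12, 0.001, 0.0]
ft_force: [-0.4, -0.6, 0.2]
grip_width: -0.0001
grasp_force: 0.0
```

```bash
python3 - <<'E'
from h import *
im,d=viewer.camera("side");im=im[150:300,230:430];cv2.imwrite("pics/s1.png",cv2.resize(im[:,:,::-1],None,fx=4,fy=4,interpolation=cv2.INTER_CUBIC))
c=viewer.get_calibration("side");K=np.array(c["camera_matrix"])
p=np.array(status.get_obs()["eef_pos"]);print(p)
for z in (p[2]-.008,0):
    q=K@(np.array(c["R"])@np.array([p[0],p[1],z])+np.array(c["t"]));q=q/q[2];print(q,"crop",(q[0]-230)*4,(q[1]-150)*4)
E
```

```text
[0.59678583 0.02104446 0.04124453]
[308.25331459 213.04191958   1.        ] crop 313.0132583587888 252.16767830703907
[308.73081683 224.42190881   1.        ] crop 314.92326732062634 297.68763523209134
```

View pics/s1.png

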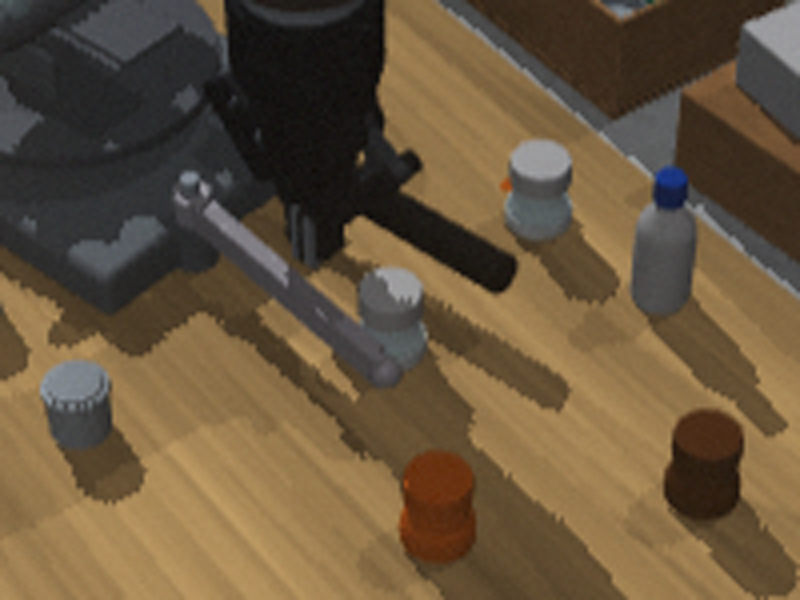

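The tips show at crop (315,258), as predicted, and are clear of both lever and bar. I lower further and push the jar out.

Emit:
servo_tool([
  [0, -1, 0, 11, 0],
  [0, -1, 0, 11, 0],
  [0, 0, 6, 0, 0],
  [0, 0, 6, 0, 0],
  [0, 0, 4, 0, 0],
  [0, 0, 4, 0, 0],
  [0, 0, 5, 0, 0],
  [0, 0, 5, 0, 0],
  [0, 0, 5, 0, 0],
  [0, 0, 5, 0, 0],
  [0, 0, 5, 0, 0],
  [0, 0, 5, 0, 0],
])

```text
clock: 6.32
eef_pos: [0.606, -0.0282, 0.0184]
tool_rot: [0.993, 0.12, 0.0, -0.0]
ft_force: [-0.2, 1.4, 2.9]
grip_width: -0.0003
grasp_force: 1.3
```

Emit:
servo_tool([
  [0, 0, 5, 0, 0],
  [0, 0, 5, 0, 0],
  [0, 0, 5, 0, 0],
  [0, 0, 5, 0, 0],
  [0, 0, 5, 0, 0],
  [0, 0, 5, 0, 0],
  [0, 0, 5, 0, 0],
  [0, 0, 5, 0, 0],
  [0, 0, 5, 0, 0],
  [0, 0, 3, 0, 0],
  [0, 0, 2, 0, 0],
  [0, 0, 0, 0, 0],
])

```text
clock: 7.82
eef_pos: [0.6178, -0.0769, 0.0182]
tool_rot: [0.993, 0.12, -0.0, 0.0]
ft_force: [-0.7, 2.2, 2.0]
grip_width: 0.0
grasp_force: 0.8
```

```bash
python3 - <<'E'
from h import *
t=np.array([.5988,.0188]);y=.2401;R=np.array([[np.cos(y),-np.sin(y)],[np.sin(y),np.cos(y)]])
print("tcp",(R.T@(np.array(status.get_obs()["eef_pos"])[:2]-t)).round(4))
for cam in("side","scene"):
    im,d=viewer.camera(cam)
    if cam=="side":cv2.imwrite("pics/s2.png",cv2.resize(im[150:300,230:430][:,:,::-1],None,fx=4,fy=4,interpolation=cv2.INTER_CUBIC))
    for l,z in(("jar_mid",.0225),("lever_tip",.04)):
        for r in viewer.spot_point(cam,l)[:4]:print(cam,l,round(r["p"],2),(R.T@(plane(cam,r["pixel"],z)[:2]-t)).round(4))
E
```

```text
tcp [-0.0043 -0.0974]
side jar_mid 0.96 [ 0.0237 -0.2299]
side jar_mid 0.94 [-0.0041 -0.1271]
side jar_mid 0.6 [-0.087  -0.1489]
side lever_tip 0.72 [-0.0498 -0.0919]
scene jar_mid 0.83 [-0.0035 -0.128 ]
scene jar_mid 0.69 [ 0.0105 -0.2378]
scene lever_tip 0.71 [-0.0385 -0.0896]
scene lever_tip 0.2 [ 0.1654 -0.1224]
```

View pics/s2.png

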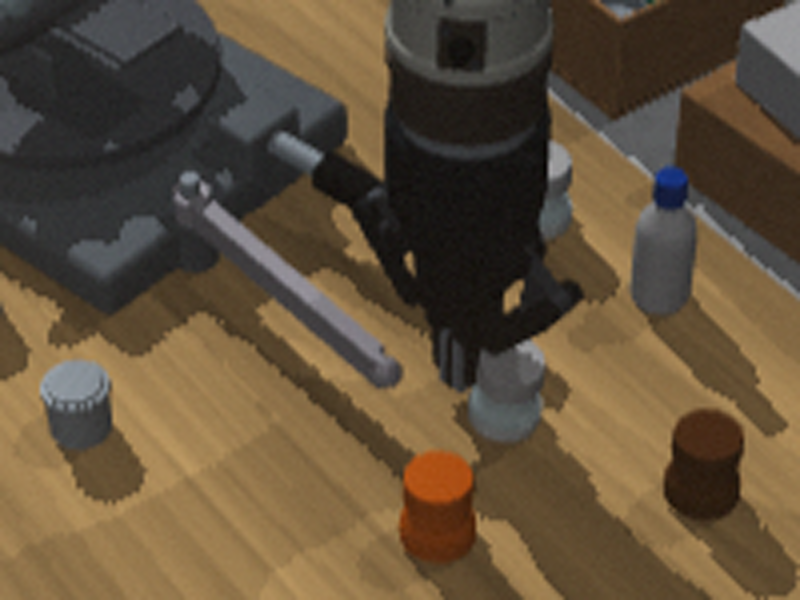

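The side view shows the white jar upright at about (507,390), past the ball at (385,370), at stand y of -127 mm. I add a few millimetres, back off, rise, move to the lever's outer side and turn the finger backs towards it.

Emit:
servo_tool([
  [0, 0, 4, 0, 0],
  [0, 0, 4, 0, 0],
  [0, 0, 0, 0, 0],
  [0, 0, -7, 0, 0],
  [0, 0, -8, 0, 0],
  [0, 0, 0, -30, 0],
  [0, 0, 0, -40, 0],
  [0, 0, 0, -30, 0],
  [0, -40, -24, 0, 0],
  [0, -39, -24, 0, 0],
  [0, 0, 0, 0, -0.178],
  [0, 0, 0, 0, -0.178],
  [0, 0, 0, 0, -0.178],
  [0, 0, 0, 0, -0.178],
  [0, 0, 0, 0, -0.178],
  [0, 0, 0, 0, -0.178],
  [0, 0, 0, 0, -0.178],
  [0, 0, 0, 0, -0.175],
  [0, 0, 0, 0, 0],
  [0, 0, 0, 0, 0],
])

```text
clock: 10.62
eef_pos: [0.5279, -0.0417, 0.1183]
tool_rot: [0.675, 0.738, -0.0, 0.0]
ft_force: [0.8, -0.9, -1.0]
grip_width: -0.0
grasp_force: 0.0
```

```bash
python3 - <<'E'
from h import *
from scipy.spatial.transform import Rotation as Ro
t=np.array([.5988,.0188]);y=.2401;R=np.array([[np.cos(y),-np.sin(y)],[np.sin(y),np.cos(y)]])
o=status.get_obs();M=Ro.from_quat(o["tool_rot"]).as_matrix()
print("tcp",(R.T@(np.array(o["eef_pos"])[:2]-t)).round(4),"tool y in stand",R.T@M[:2,1],o["ft_force"])
for cam in("side","scene"):
    im,d=viewer.camera(cam)
    for l,z in(("jar_mid",.0225),("lever_tip",.04),("lever_press",.04)):
        for r in viewer.spot_point(cam,l)[:3]:print(cam,l,round(r["p"],2),(R.T@(plane(cam,r["pixel"],z)[:2]-t)).round(4))
E
```

```text
tcp [-0.0833 -0.0419] tool y in stand [ 0.98844872 -0.15155569] [ 0.84024125 -0.87647652 -0.97858321]
side jar_mid 0.92 [-0.0086 -0.1356]
side jar_mid 0.78 [ 0.0246 -0.2265]
side jar_mid 0.68 [ 0.0995 -0.0656]
side lever_tip 0.83 [-0.0475 -0.0901]
side lever_press 0.76 [-0.0458 -0.0498]
scene jar_mid 0.76 [-0.0977 -0.1551]
scene jar_mid 0.75 [ 0.0098 -0.2355]
scene jar_mid 0.67 [-0.0109 -0.1353]
scene lever_tip 0.66 [ 0.1588 -0.1266]
scene lever_tip 0.56 [-0.0446 -0.0818]
scene lever_tip 0.23 [-0.0836  0.0439]
```

Jar stands at y ≈ -135 mm. Next I descend 90 mm and approach the lever to within about 5 mm of contact.

Emit:
servo_tool([
  [0, 0, 0, 35, 0],
  [0, 0, 0, 30, 0],
  [0, 0, 0, 15, 0],
  [0, 0, 0, 10, 0],
  [0, 0, 6, 0, 0],
  [0, 0, 6, 0, 0],
  [0, 0, 5, 0, 0],
  [0, 0, 3, 0, 0],
  [0, 0, 0, 0, 0],
])

```text
clock: 12.15
eef_pos: [0.5483, -0.0401, 0.0285]
tool_rot: [0.675, 0.738, 0.0, 0.0]
ft_force: [-0.1, -0.5, -0.8]
grip_width: 0.0
grasp_force: 0.0
```

Emit:
servo_tool([
  [0, 0, 2, 0, 0],
  [0, 0, 2, 0, 0],
  [0, 0, 1, 0, 0],
  [0, -0.4, 2.5, 0, -0.02],
  [0, -0.4, 2.5, 0, -0.02],
  [0, -0.4, 2.5, 0, -0.02],
  [0, -0.4, 2.5, 0, -0.02],
  [0, 0, 0, 0, 0],
])

```text
clock: 13.15
eef_pos: [0.563, -0.0401, 0.0282]
tool_rot: [0.644, 0.765, -0.0, -0.0]
ft_force: [-2.5, -0.1, 1.4]
grip_width: -0.0003
grasp_force: 1.8
```

Emit:
servo_tool([
  [0, -0.4, 2.5, 0, -0.02],
  [0, -0.4, 2.5, 0, -0.02],
  [0, -0.4, 2.5, 0, -0.02],
  [0, -0.4, 2.5, 0, -0.02],
  [0, -0.4, 2.5, 0, -0.02],
  [0, -0.4, 2.5, 0, -0.02],
  [0, -0.4, 2.5, 0, -0.02],
  [0, -0.4, 2.5, 0, -0.02],
  [0, -0.4, 2.5, 0, -0.02],
  [0, -0.4, 2.5, 0, -0.02],
  [0, 0, 0, 0, 0],
])

```text
clock: 14.52
eef_pos: [0.5878, -0.0377, 0.0282]
tool_rot: [0.565, 0.825, -0.0, -0.0]
ft_force: [-5.0, -2.8, 2.3]
grip_width: -0.0
grasp_force: 3.1
```

```bash
cat > chk.py <<'E'
from h import *
import sys
from scipy.spatial.transform import Rotation as Ro
t=np.array([.5988,.0188]);y=.2401;R=np.array([[np.cos(y),-np.sin(y)],[np.sin(y),np.cos(y)]])
o=status.get_obs();M=Ro.from_quat(o["tool_rot"]).as_matrix()
p=R.T@(np.array(o["eef_pos"])[:2]-t);ty=R.T@M[:2,1];f=p+ty*.0143-np.array([-.02,.075])
r=np.hypot(*f);print("tcp",p,"tooly",np.arctan2(ty[1],ty[0]),"lever est",np.arctan2(f[0],-f[1])+np.arcsin(.0055/r)+.15,"r",r,"F along y",np.array(o["ft_force"])@M[:,1])
for cam in("side","scene"):
    im,d=viewer.camera(cam)
    if len(sys.argv)>1 and cam=="side":cv2.imwrite(sys.argv[1],cv2.resize(im[150:300,230:430][:,:,::-1],None,fx=4,fy=4,interpolation=cv2.INTER_CUBIC))
    for q in viewer.spot_point(cam,"lever_tip")[:2]:
        a=R.T@(plane(cam,q["pixel"],.04)[:2]-t);b=a-[-.02,.075];print(cam,round(q["p"],2),a.round(4),"angle",np.arctan2(b[0],-b[1])+.15)
E
python3 chk.py pics/s3.png
```

```text
tcp [-0.02411398 -0.05228697] tooly 0.13055333871701583 lever est 0.2737941456127474 r 0.12582850127888348 F along y -5.686671813674416
side 0.63 [ 0.0049 -0.0877] angle 0.3018377902451682
scene 0.97 [-0.009  -0.0863] angle 0.2180855322344729
```

View pics/s3.png

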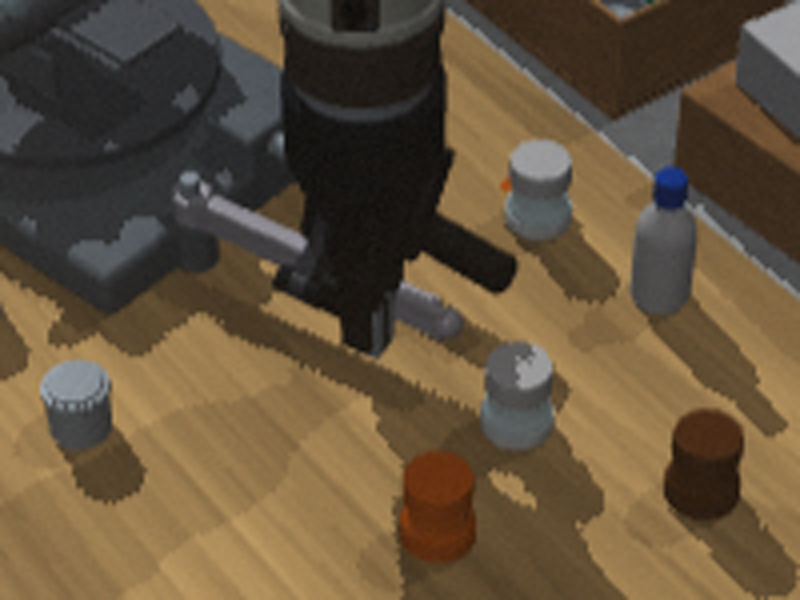

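The lever is partly in at about 0.26 rad, with the blade seen at (430,305) and the ball at (447,320). The force is 5.7 N, so it is still short of the stop. I continue gently.

Emit:
servo_tool([
  [0, -0.3, 2, 0, -0.015],
  [0, -0.3, 2, 0, -0.015],
  [0, -0.3, 2, 0, -0.015],
  [0, 0, 0, 0, 0],
])

```text
clock: 15.22
eef_pos: [0.5934, -0.0364, 0.0282]
tool_rot: [0.546, 0.838, -0.001, -0.0]
ft_force: [-5.8, -2.7, 3.2]
grip_width: 0.0002
grasp_force: 3.4
```

Emit:
servo_tool([
  [0, -0.2, 1, 0, -0.008],
  [0, -0.2, 1, 0, -0.008],
  [0, 0, 0, 0, 0],
])

```text
clock: 15.6
eef_pos: [0.5951, -0.036, 0.0282]
tool_rot: [0.539, 0.842, -0.001, -0.001]
ft_force: [-7.1, -2.5, 2.6]
grip_width: 0.0002
grasp_force: 3.6
```

```bash
python3 chk.py
```

```text
tcp [-0.01662518 -0.05238196] tooly 0.1912698833436421 lever est 0.33249852142813463 r 0.1258738401972808 F along y -7.470820537697666
side 0.95 [ 0.0155 -0.0817] angle 0.3725095156966668
scene 0.57 [ 0.0128 -0.0873] angle 0.3495803228293872
scene 0.55 [-0.0086  0.2009] angle 3.2009622660810257
```

Emit:
servo_tool([
  [0, -0.1, 0.7, 0, -0.005],
  [0, 0, 0, 0, 0],
])

```text
clock: 16.05
eef_pos: [0.5952, -0.0361, 0.0282]
tool_rot: [0.537, 0.843, -0.001, -0.001]
ft_force: [-8.2, -3.6, 5.1]
grip_width: 0.0002
grasp_force: 4.3
```

Emit:
servo_tool([
  [0, -0.1, 0.7, 0, -0.005],
  [0, 0, 0, 0, 0],
])

```text
clock: 16.3
eef_pos: [0.5953, -0.0361, 0.0281]
tool_rot: [0.535, 0.845, -0.002, -0.001]
ft_force: [-9.6, -3.7, 5.9]
grip_width: 0.0002
grasp_force: 5.1
```

The pose no longer advances while the force rises to about 10 N, so the lever is at its stop. I hold for a second.

Emit:
servo_tool([
  [0, 0, 0, 0, 0],
  [0, 0, 0, 0, 0],
  [0, 0, 0, 0, 0],
  [0, 0, 0, 0, 0],
  [0, 0, 0, 0, 0],
  [0, 0, 0, 0, 0],
  [0, 0, 0, 0, 0],
  [0, 0, 0, 0, 0],
])

```text
clock: 17.3
eef_pos: [0.5953, -0.0361, 0.0281]
tool_rot: [0.535, 0.845, -0.002, -0.001]
ft_force: [-9.3, -4.2, 5.2]
grip_width: -0.0
grasp_force: 5.1
```

```bash
python3 chk.py
```

```text
tcp [-0.01643744 -0.05248759] tooly 0.20079110822750335 lever est 0.3337987202915075 r 0.1258686076492524 F along y -10.236247066400876
side 0.87 [ 0.0189 -0.0823] angle 0.3925350418731769
scene 0.71 [ 0.0073 -0.0885] angle 0.3153104737294681
```

Held for over a second at the stop. Now I release along the same arc, then back away and rise.

Emit:
servo_tool([
  [0, 0.4, -3, 0, 0.02],
  [0, 0.6, -4, 0, 0.03],
  [0, 0.6, -4, 0, 0.03],
  [0, 0.6, -4, 0, 0.03],
  [0, 0.6, -4, 0, 0.03],
  [0, 0.6, -4, 0, 0.03],
  [0, 0.6, -4, 0, 0.03],
  [0, 0.6, -4, 0, 0.03],
  [0, 0.6, -4, 0, 0.03],
  [0, 0.6, -4, 0, 0.03],
  [0, 0.6, -4, 0, 0.03],
  [0, 0.6, -4, 0, 0.03],
  [0, 0, -6, 0, 0],
  [0, 0, -8, 0, 0],
  [0, 0, -8, 0, 0],
  [0, 0, -5, 0, 0],
  [0, 0, 0, -30, 0],
  [0, 0, 0, -40, 0],
  [0, 0, 0, -40, 0],
  [0, 0, 0, 0, 0],
])

```text
clock: 20.0
eef_pos: [0.5264, -0.0444, 0.1421]
tool_rot: [0.674, 0.739, 0.003, 0.003]
ft_force: [0.1, 1.1, -0.5]
grip_width: 0.0003
grasp_force: 0.0
```

Emit:
servo_tool([
  [0, 0, -30, -30, 0],
  [0, 0, -30, -30, 0],
  [0, 0, 0, 0, 0],
  [0, 0, 0, 0, 0],
])

```text
clock: 20.5
eef_pos: [0.4639, -0.0495, 0.1975]
tool_rot: [0.674, 0.738, -0.0, -0.0]
ft_force: [-0.4, -0.4, -0.7]
grip_width: 0.0001
grasp_force: 0.0
```

```bash
python3 chk.py pics/s4.png; python3 - <<'E'
from h import *
t=np.array([.5988,.0188]);y=.2401;R=np.array([[np.cos(y),-np.sin(y)],[np.sin(y),np.cos(y)]])
for cam in("side","scene"):
    for l,z in(("jar_mid",.0225),("jar_b",0),("glue",0),("tin_a",0)):
        for q in viewer.spot_point(cam,l)[:4]:print(cam,l,round(q["p"],2),(R.T@(plane(cam,q["pixel"],z)[:2]-t)).round(3))
E
```

```text
tcp [-0.14726429 -0.03424934] tooly -0.1492238040600456 lever est -0.6085309405202345 r 0.15874924705446394 F along y -0.4655046609805785
side 0.64 [-0.0461 -0.0816] angle -0.01536737756360576
scene 0.62 [ 0.0182 -0.1303] angle 0.33383360014053187
scene 0.58 [-0.0527 -0.0871] angle -0.04929761602925162
side jar_mid 0.9 [-0.    -0.136]
side jar_mid 0.78 [-0.086 -0.154]
side jar_mid 0.65 [ 0.027 -0.228]
side jar_b 0.85 [ 0.118 -0.051]
side glue 0.93 [ 0.109 -0.139]
side tin_a 0.84 [-0.123  0.137]
side tin_a 0.83 [-0.148  0.03 ]
side tin_a 0.69 [-0.114 -0.419]
side tin_a 0.22 [ 0.118 -0.054]
scene jar_mid 0.87 [-0.    -0.241]
scene jar_mid 0.76 [-0.004 -0.13 ]
scene jar_b 0.8 [ 0.121 -0.054]
scene glue 0.61 [ 0.11  -0.143]
scene tin_a 0.8 [-0.127  0.039]
scene tin_a 0.45 [-0.123  0.133]
```

View pics/s4.png

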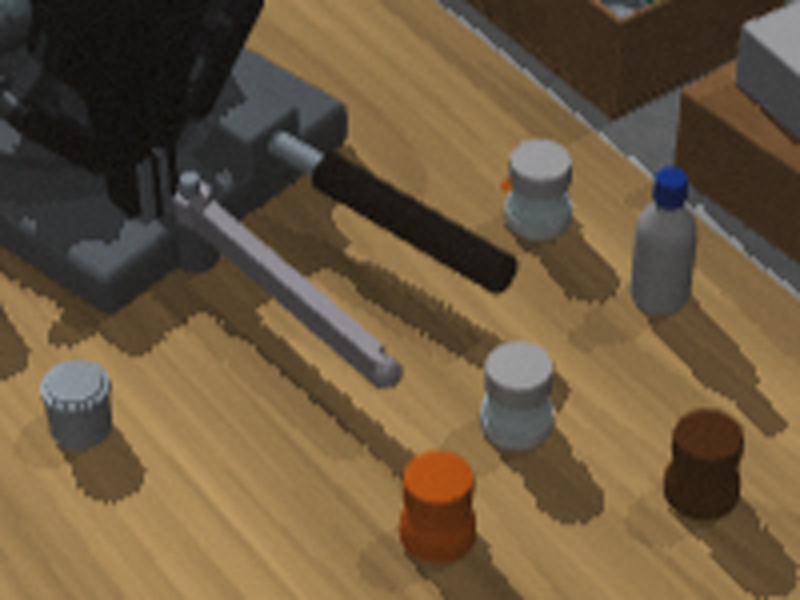

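The lever is back at rest with its ball at (385,370), the same pixel as before. The jar stands upright past the ends at (517,395), the bystanders are unmoved and the gripper is clear.

```bash
python3 -c "
from workcell import bot
print(bot.job_done())"
```

```text
the job is handed in; nothing more can be done
None
```

The jar stands upright past the ends of lever and bar, at about y = -135 mm in the stand's frame; the lever was pressed to its stop, held there for just over a second at about 10 N and sprang back to rest; the arm is clear, the other things in view look unmoved, and the job is handed in.

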